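# Put away the ink sticks through the return sorter

## Task

Put away the black ink sticks lying on the table, one by one through the hopper of the return sorter: before each is dropped in, see that the diverter lever is set so that full-length sticks (110 mm) end up in the wooden tray and worn stumps (60 mm) in the steel tin. When all of them are in, close the sorter for the day by sliding its cover board into the grooves on top of the hopper until it is fully home, and let go. Do not knock over the ink bottle or the white cup.

Things in the scene. Friction and masses are not known exactly. Their poses are not given: they have to be found in the camera images.
- sorter: Fixed sorter of plywood, aluminium and clear plastic. Origin on the table under the middle of its hopper; x points away from the robot's side, y to its left, z up. Under the hopper stand two trays, centred at y = +62 (left) and -62 mm (right), in a clear housing (175 mm along x, 262 mm along y, 110 mm high), so the hopper is the only way in. All offsets below are in this frame
- hopper_mouth (a point): Middle of the hopper's open top, at x = 0, y = 0, z = 215 mm of the sorter. Inside 136 mm along x by 100 mm along y: sticks go in lying along x. Release them level, up to 40 mm above it, within 15 mm of the middle
- flap_hinge (a point): Middle of the diverter flap's hinge, which runs along x at the foot of the hopper, z = 100 mm. The steel flap rises from it and leans on one side wall of the hopper, its upper edge at z about 195 mm; what is dropped in slides to the other side, off the hinge into the tray below
- groove_mouth (a point): Start of the cover grooves, at x = -20 mm, y = 0, z = 215 mm. Two flat ledges at z = 215 mm, y = +/-50 to 66 mm, run from x = -120 to +74 mm; side guides 128 mm apart start at x = -74 mm (top z 231 mm); lips over the ledges (|y| 54 to 70 mm, z 227 to 232 mm) run from here to x = +73 mm, with upturned lead-ins 17 mm long (top z 237 mm) before them
- cover_home (a point): Where the origin of the cover board is when fully home: x = 0, y = 0, z = 215 mm of the sorter. The board is laid flat on the front ledges with its middle at about x = -112 mm (clear of the lips), then slid along +x under the lips to the end stop at x = +73 mm (top z 233 mm)
- diverter (a joint): Angle of the flap and its lever, rad, -0.45 to +0.45 (stops). Positive: lever and flap lean to the sorter's right (-y) and sticks fall LEFT (+y); negative: they lean left and sticks fall RIGHT. The lever moves with about 2 N at its tip and stays where it is left; push it all the way to its stop
- lever_tip (a point): Top of the diverter lever: a black knob 18 mm thick and 30 mm tall on a 12 mm bar, behind the hopper at x = +105 mm in the sorter's frame; it swings about an axis along the sorter's x at z = 100 mm with radius 130 mm, so it is at z = 217 to 230 mm. It can be pushed sideways (along y) from above
- wood_tray: Brown wooden tray with a bar handle at each end, for the full-length sticks; outside 150 (x) x 114 (y) x 58 mm, walls 5 mm; fixed under one side of the sorter, which side varies. Origin at the centre of its underside, axes as the sorter's
- steel_tin: Dark steel tin with a round knob at each end, for the stumps; same size as the wooden tray, fixed under the other side of the sorter. Origin at the centre of its underside, axes as the sorter's
- cover: Loose plywood cover board of the hopper, 146 (x) x 124 (y) x 8 mm, lying on the table, with an upright wooden grip on its middle: 60 mm along x, 14 mm thick along y, rising 40 mm above the board (8 to 48 mm above the underside). Origin at the centre of its underside. Either end may go first. About 0.18 kg
- ink_bottle: Black ink bottle, 58 mm wide, 150 mm tall, standing loose; origin at the centre of its underside. Bystander
- brush_cup: White ceramic cup, 76 mm wide, 100 mm tall, standing loose; origin at the centre of its underside. Bystander
- whole1: Full-length black ink stick bar, 110 x 26 x 20 mm, lying flat on the table; origin at the centre of its underside, x along its length, z up. Belongs in the wooden tray. May be absent (None)
- whole2: Full-length black ink stick bar, 110 x 26 x 20 mm, lying flat on the table; origin at the centre of its underside, x along its length, z up. Belongs in the wooden tray. May be absent (None)
- whole3: Full-length black ink stick bar, 110 x 26 x 20 mm, lying flat on the table; origin at the centre of its underside, x along its length, z up. Belongs in the wooden tray. May be absent (None)
- stump1: Worn stump of a black ink stick bar, 60 x 26 x 20 mm, lying flat on the table; origin at the centre of its underside, x along its length, z up. Belongs in the steel tin. May be absent (None)
- stump2: Worn stump of a black ink stick bar, 60 x 26 x 20 mm, lying flat on the table; origin at the centre of its underside, x along its length, z up. Belongs in the steel tin. May be absent (None)
- stump3: Worn stump of a black ink stick bar, 60 x 26 x 20 mm, lying flat on the table; origin at the centre of its underside, x along its length, z up. Belongs in the steel tin. May be absent (None)
Not all that is in view belongs to the job. What is shaped like the stump3 but yellow is not meant. Leave any red look-alike of the whole1 alone.

How it is judged:
By the outcome, as a careful person would: the job done as asked, in the order asked, and still so for the second after the job is handed in, with the robot touching nothing.
Of whole1, whole2, whole3, stump1, stump2, stump3 only 4 to 6 are there at a start; the rules pass over those that are not, and their reading is None.
At some moment in a run one of whole1, whole2, whole3, stump1, stump2, stump3 may be knocked a few centimetres aside while the robot is not near it.
It also fails if it takes over 210 s, if anything falls off the work surface, if the arm or the gripper's body presses on something with over 40 N, if the wrist force passes 120 N, or if a joint passes its speed limit or range.

## Robot

A 6-joint arm with a two-finger parallel gripper is mounted at the origin on the work surface. World frame = base frame: x ahead of the robot, y to its left, z up, the work surface at z = 0. Lengths are in m, angles in degrees, forces in N, time in s.
With the tool pointing down it reaches from about 0.4 to 0.825 m from the base axis. Payload 7 kg.
Tool frame: the origin (TCP) lies midway between the tips of the shut fingers; the grasp point (between the pads) lies 19 mm behind it; z points along the fingers, y is the line along which they close (so a half turn about z gives the same grasp; the last joint's range is limited). The gripper opens to 85 mm and grips with 20 to 120 N. Pads are 22 mm wide; open, the fingers measure 114 mm over their backs; the gripper's body (76 mm by 85 mm) begins 54 mm behind the grasp point. The pads swing forward as they close: fully open they stand 13 mm farther back than shut.
Start: joints at [81.595, 20.546, 0.682, 0, -70.136, -16.507], TCP at [0.284, 0.612, 0.195] pointing down, gripper open.
Joint ranges: [-176.03, 176.03], [-82.01, 121.73], [-58.28, 71.71], [-173.87, 95.51], [-174.79, -0.11], [-173.66, 173.66]. Speed limits (degrees/s): [136.94, 136.94, 172.46, 180, 180, 180].

## Interface

Orientations are given as [roll, pitch, yaw] about the fixed x, y, z axes, in that order (R = Rz(yaw) Ry(pitch) Rx(roll)).
In Python, from cell import bot gives the robot as it stands. The module is installed in compiled form; this text tells all that it offers. Calls block until the motion is done:
- bot.move_to(position, orientation): joint-space move of the TCP to a pose.
- bot.move_straight(position, rot=None, feed=0.15): straight line of the TCP; rot=None keeps the orientation; feed is the mean speed in m/s.
- bot.goto_joints(angles): joint-space move.
- bot.set_gripper(opening): finger opening in m; the grip force is fixed at half the most; returns when the fingers have stopped.
- bot.wait(seconds).
- bot.solve_ik(position, orientation): joint angles nearest the present ones, or None.
- bot.get_state(): the state.
- bot.camera(name): name is "scene" or "top" or "wrist"; returns a dict with "pixels" (400x640x3 uint8, red, green, blue), "fx", "fy", "cx", "cy" (pixels), "xyz" and "rotation" of the camera in the world; the wrist camera has in their place "tool_from_camera" (4x4, takes a point from camera to tool coordinates, whose origin is the TCP and whose axes are the flange's). Camera axes: x right, y up, looking along -z (the intrinsics and any distortion apply to the point x, -y, -z); pixel columns grow to the right and rows downward; lengths in m; the calibration is good to about 2 mm. A picture is of the moment at which its call begins: read the wrist's pose just before it. There is no depth.
A pose or a line that the arm cannot do raises bot.Unreachable and nothing moves.
- bot.finish_job(): hands the job in; it is judged then, once.
Trained networks look in a picture, given as the dict that the camera call returned (one of the last four; its "shot" number tells which), for a name from the list of things; names that differ only in an ending like _2 or _b are one class to them, and where a whole thing is asked for, a point or a joint stands for the part that bears it (a point fixed in the world has none). Each returns a list of dicts, best first, with "score" (0 to 1); they miss things now and then, are a little off and sometimes report something else, mostly with a low value. They report only what shows in the picture. A call takes as long as a camera call. They do not tell look-alikes from the thing itself.
- bot.find_in(picture, query): "position" ([x, y, z] in m, in the coordinates of the camera as it stood for that picture, good to about 4 mm: the middle of the surface that is visible of it).
The state is a dict: "time": time; "joints": joint angles; "joint_velocities": joint speeds; "joint_torque": joint torques, N m; "position": TCP position; "tool_rot": TCP orientation; "ft_force": force on the tool from outside, world axes, zero at the start; "ft_torque": the same for the moment, N m; "opening": finger opening in m; "finger_force": force on a finger pad.
Only numpy, scipy, OpenCV 4.12 (cv2) and the standard library are available. Lean on these libraries where they do the work, as an engineer would, in place of code of your own. Each camera call takes 0.05 s, during which the arm holds its last target. There are 200 camera calls.

## Working session

There is one attempt and no reset: what is moved stays moved. The work goes in short steps, each a Python script; the robot and the scene stay as the last script left them, time stands still between calls to the robot, and variables do not carry over. Pictures are saved under pics/ and viewed, at most 14 in all, crops included, and the job is handed in when it is done.

```bash
mkdir -p pics; cat > h.py <<'E'
import numpy as np, cv2
from cell import bot
def save(p,n): cv2.imwrite('pics/'+n,p['pixels'][:,:,::-1])
def Rm(r): return np.array(r)
def world(p,c):  # camera coords -> world for fixed cams
    return np.array(p['xyz'])+np.array(p['rotation'])@np.array(c)
def proj(p,w):
    c=np.array(p['rotation']).T@(np.array(w)-np.array(p['xyz']))
    return [p['cx']+p['fx']*c[0]/-c[2], p['cy']-p['fy']*c[1]/-c[2]]
def plane(p,u,v,z):
    d=np.array(p['rotation'])@np.array([(u-p['cx'])/p['fx'],-(v-p['cy'])/p['fy'],-1])
    o=np.array(p['xyz']); return o+d*(z-o[2])/d[2]
E
python3 - <<'E'
from h import *
print({k:v for k,v in bot.get_state().items()})
for n in('top','scene'):
    p=bot.camera(n); save(p,n+'0.png'); print(n,{k:v for k,v in p.items() if k!='pixels'})
    for q in ['whole1','stump1','cover','sorter','lever_tip','wood_tray','steel_tin','ink_bottle','brush_cup','hopper_mouth']:
        try:
            for f in bot.find_in(p,q): print(q,round(f['score'],2),world(p,f['position']).round(3),np.round(proj(p,world(p,f['position']))))
        except Exception as e: print(q,e)
E
```

```text
{'time': 0.0, 'joints': array([ 8.15949591e+01,  2.05912844e+01,  6.35932441e-01, -1.98145139e-02,
       -7.01369593e+01, -1.65074271e+01]), 'joint_velocities': array([ 0.03505167, -0.02879001, -0.00724036, -0.16277904,  0.10827115,
       -0.03909152]), 'joint_torque': array([ 1.85718156e-03, -5.83325136e+01,  2.93407363e+01,  6.93637177e+00,
       -6.02083717e-03,  4.76617572e-07]), 'position': array([0.2841309 , 0.61170241, 0.1935828 ]), 'tool_rot': array([ 1.79906200e+02, -8.37242132e-03, -2.49192086e+01]), 'ft_force': array([-0.06833417,  0.34208631, -0.10479269]), 'ft_torque': array([-0.02980756, -0.01106013,  0.03466483]), 'finger_force': 0.0, 'opening': 0.08517834273512523}
top {'fx': 420.62628348374255, 'fy': 420.62628348374255, 'cx': 321.97311624859503, 'cy': 204.14726738492428, 'xyz': array([ 0.45154428, -0.01994085,  1.0693881 ]), 'rotation': array([  5.40498012,  -0.48319905, -90.11638647]), 'shot': 1}
whole1 invalid index to scalar variable.
stump1 invalid index to scalar variable.
cover invalid index to scalar variable.
sorter invalid index to scalar variable.
lever_tip invalid index to scalar variable.
wood_tray invalid index to scalar variable.
ink_bottle invalid index to scalar variable.
brush_cup invalid index to scalar variable.
hopper_mouth invalid index to scalar variable.
scene {'fx': 394.6507207417478, 'fy': 394.6507207417478, 'cx': 316.6493315804195, 'cy': 200.06688522552622, 'xyz': array([ 1.08876538, -0.44080594,  0.77019395]), 'rotation': array([49.1595246 , -0.14950778, 50.16140106]), 'shot': 2}
whole1 invalid index to scalar variable.
stump1 invalid index to scalar variable.
cover invalid index to scalar variable.
sorter invalid index to scalar variable.
lever_tip invalid index to scalar variable.
wood_tray invalid index to scalar variable.
steel_tin invalid index to scalar variable.
ink_bottle invalid index to scalar variable.
brush_cup invalid index to scalar variable.
```

Rotation is rpy; fix that.

```bash
sed -i "s/^def Rm.*/from scipy.spatial.transform import Rotation as Ro\ndef Rm(r): return Ro.from_euler('xyz',r,degrees=True).as_matrix()/; s/np.array(p\['rotation'\])/Rm(p['rotation'])/g" h.py
python3 - <<'E'
from h import *
for n in('top','scene'):
    p=bot.camera(n)
    for q in ['whole1','stump1','cover','sorter','lever_tip','wood_tray','steel_tin','ink_bottle','brush_cup','hopper_mouth']:
        for f in bot.find_in(p,q):
            w=world(p,f['position']); px=np.round(proj(p,w)).astype(int); print(n,q,round(f['score'],2),w.round(3),px,p['pixels'][min(max(px[1],0),399),min(max(px[0],0),639)])
E
```

```text
top whole1 0.68 [ 0.464 -0.245  0.021] [409 239] [31 28 31]
top whole1 0.64 [ 0.616 -0.232  0.018] [402 179] [23 27 23]
top stump1 0.74 [ 0.464 -0.161  0.021] [375 239] [32 36 34]
top stump1 0.72 [ 0.603 -0.022  0.022] [319 184] [144 149  55]
top stump1 0.64 [ 0.626 -0.14   0.019] [366 174] [31 30 31]
top cover 0.66 [ 0.461 -0.365  0.004] [455 240] [108  97  67]
top sorter 0.88 [0.515 0.231 0.159] [202 215] [35 35 33]
top sorter 0.31 [0.516 0.215 0.049] [221 217] [17 15 17]
top lever_tip 0.89 [0.524 0.235 0.166] [200 210] [37 38 38]
top wood_tray 0.87 [0.478 0.285 0.003] [198 234] [60 36 20]
top steel_tin 0.96 [0.514 0.214 0.049] [222 218] [18 16 18]
top ink_bottle 0.56 [ 0.734 -0.076  0.099] [342 124] [ 3 13  7]
top brush_cup 0.64 [ 0.76 -0.19  0.06] [388 118] [79 78 71]
top hopper_mouth 0.62 [0.521 0.222 0.161] [206 212] [36 37 37]
scene whole1 0.7 [ 0.357 -0.139  0.017] [228 228] [158  59  58]
scene whole1 0.56 [ 0.478 -0.253  0.018] [212 277] [58 58 56]
scene whole1 0.56 [ 0.631 -0.239  0.018] [252 318] [57 57 55]
scene stump1 0.77 [ 0.639 -0.151  0.023] [287 297] [59 61 57]
scene stump1 0.68 [0.604 0.247 0.194] [403 162] [152 148 146]
scene stump1 0.62 [ 0.474 -0.167  0.022] [242 257] [60 59 57]
scene stump1 0.55 [ 0.616 -0.027  0.021] [322 264] [185 165  80]
scene cover 0.57 [ 0.477 -0.385  0.009] [159 310] [81 69 57]
scene sorter 0.58 [0.547 0.17  0.153] [363 176] [93 80 60]
scene sorter 0.52 [0.612 0.247 0.198] [405 162] [150 146 145]
scene lever_tip 0.68 [0.615 0.246 0.192] [406 165] [46 41 44]
scene lever_tip 0.67 [0.545 0.17  0.148] [363 178] [99 85 68]
scene wood_tray 0.48 [0.583 0.28  0.038] [397 200] [120  83  62]
scene steel_tin 0.6 [0.57  0.115 0.026] [351 226] [49 52 47]
scene ink_bottle 0.96 [ 0.762 -0.097  0.092] [343 301] [45 47 45]
scene hopper_mouth 0.64 [0.536 0.174 0.153] [362 174] [101  86  68]
```

View pics/top0.png

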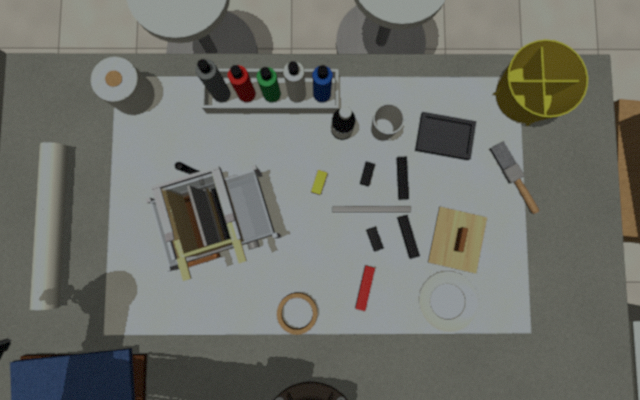

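View pics/scene0.png

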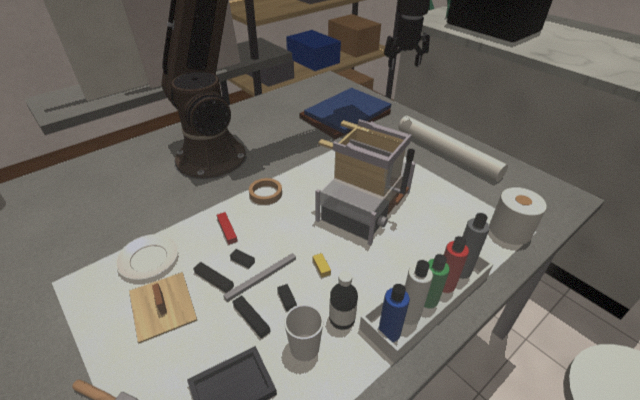

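Candidates. Black bars: wholes at top-image (402,178) and (409,237); stumps at (367,174) and (375,239). Distractors: yellow stump (319,182), red bar (365,288), grey strip (371,209), brown grip on the cover (461,239). I choose the four black ones. The wooden tray looks left (+y) and the tin right. I'll check this in close crops.

```bash
cat >> h.py <<'E'
def sticks(p,h=0.020):
    """black blobs in the top picture's stick zone -> pose on plane z=h"""
    im=p['pixels'].astype(int); m=((im.max(2)<75)&(im.max(2)-im.min(2)<25)).astype(np.uint8)
    n,l,s,c=cv2.connectedComponentsWithStats(m); out=[]
    for i in range(1,n):
        if not 60<s[i,4]<900: continue
        uv=np.argwhere(l==i)[:,::-1]; w=np.array([plane(p,u,v,h)[:2] for u,v in uv])
        if not(.30<w[:,0].mean()<.82 and -.5<w[:,1].mean()<.05): continue
        (cx,cy),(a,b),t=cv2.minAreaRect((w*1000).astype(np.float32))
        if a<b: a,b,t=b,a,t+90
        out.append(dict(xy=np.array([cx,cy])/1000,L=a,W=b,yaw=(t+90)%180-90,px=c[i].round()))
    return out
E
python3 - <<'E'
from h import *
p=bot.camera('top')
for s in sticks(p): print(s)
im=p['pixels'][:,:,::-1]
a=cv2.resize(im[145:285,140:290],None,fx=4,fy=4,interpolation=cv2.INTER_CUBIC)
cv2.imwrite('pics/sorter.png',cv2.convertScaleAbs(a,alpha=1.6))
a=cv2.resize(im[140:280,350:500],None,fx=4,fy=4,interpolation=cv2.INTER_CUBIC)
cv2.imwrite('pics/sticks.png',cv2.convertScaleAbs(a,alpha=1.4))
E
```

```text
{'xy': array([ 0.72968964, -0.17785699]), 'L': 54.73554229736328, 'W': 25.01117515563965, 'yaw': 61.578182220458984, 'px': array([380., 134.])}
{'xy': array([ 0.64983264, -0.48133469]), 'L': 95.96807861328125, 'W': 7.366304397583008, 'yaw': 27.38235855102539, 'px': array([500., 165.])}
{'xy': array([ 0.617435  , -0.23164368]), 'L': 107.18866729736328, 'W': 26.478656768798828, 'yaw': 2.0744357109069824, 'px': array([402., 178.])}
{'xy': array([ 0.62833759, -0.14291618]), 'L': 58.38870620727539, 'W': 24.0219783782959, 'yaw': -15.957405090332031, 'px': array([367., 174.])}
{'xy': array([ 0.47027707, -0.24304874]), 'L': 106.02668762207031, 'W': 25.728914260864258, 'yaw': 15.698476791381836, 'px': array([408., 236.])}
{'xy': array([ 0.46473984, -0.15959132]), 'L': 56.55595016479492, 'W': 25.004995346069336, 'yaw': 19.290781021118164, 'px': array([374., 239.])}
```

View pics/sorter.png

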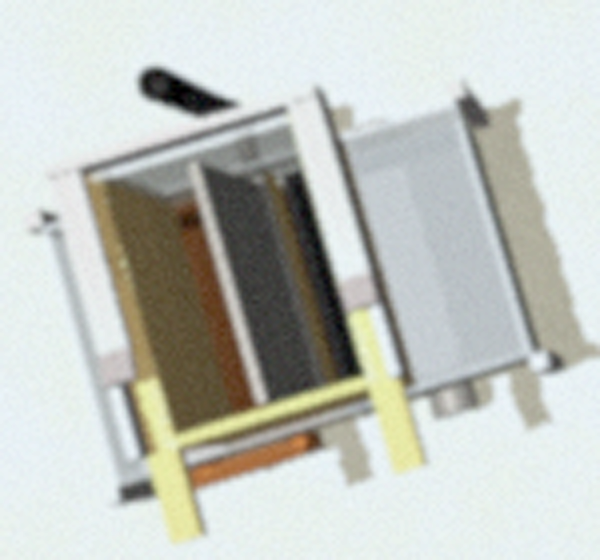

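View pics/sticks.png

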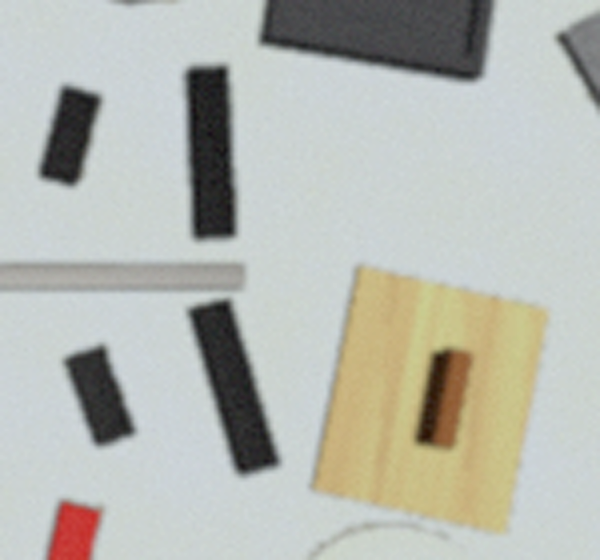

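```bash
python3 - <<'E'
from h import *
from scipy.optimize import least_squares
p=bot.camera('top')
C=[((175,542),(-120,66,215)),((203,532),(-120,50,215)),((395,470),(-120,-50,215)),((425,462),(-120,-66,215)),((103,356),(-20,70,232)),((128,347),(-20,54,232)),((344,284),(-20,-54,232)),((372,276),(-20,-70,232)),((318,90),(73,-70,232)),((52,176),(73,70,232))]
def W(P,q):
    c,s=np.cos(q[2]),np.sin(q[2]); P=np.array(P)/1000
    return np.array([q[0]+c*P[0]-s*P[1],q[1]+s*P[0]+c*P[1],P[2]])
def px(c): return np.array([140+(c[0]-1.5)/4,145+(c[1]-1.5)/4])
f=lambda q:np.concatenate([np.array(proj(p,W(P,q)))-px(c) for c,P in C])
r=least_squares(f,[.5,.22,.25],loss='soft_l1')
print(r.x,np.degrees(r.x[2]),(f(r.x).reshape(-1,2)*4).round(0).tolist())
q=r.x
for a in(-.45,-.2,0,.2,.45):
    k=W((105,-130*np.sin(a),100+130*np.cos(a)),q); e=[W((x,-97*np.sin(a),100+97*np.cos(a)),q) for x in(-60,60)]
    print(a,[((np.array(proj(p,z))-[140,145])*4+1.5).round() for z in [k]+e])
E
```

```text
[0.51342809 0.22381252 0.30273017] 17.345160876606233 [[-2.0, 2.0], [1.0, 2.0], [1.0, 3.0], [2.0, 2.0], [-3.0, -2.0], [3.0, -3.0], [-3.0, -5.0], [-0.0, -6.0], [2.0, 4.0], [-2.0, 0.0]]
-0.45 [array([ 71., 113.]), array([203., 414.]), array([141., 195.])]
-0.2 [array([122.,  92.]), array([242., 400.]), array([179., 180.])]
0 [array([169.,  76.]), array([277., 389.]), array([213., 169.])]
0.2 [array([220.,  61.]), array([314., 378.]), array([250., 158.])]
0.45 [array([284.,  48.]), array([359., 365.]), array([296., 148.])]
```

Fit residual is about 1 px. The sorter is at (0.513, 0.224) with yaw 17.3°, and the lever is near 0, so it's at neither stop. Tin is right and wood is left. For stumps I'll push the lever to the left stop first.

```bash
cat >> h.py <<'E'
SQ=(0.5134,0.2238,17.35)
def SW(x,y,z):
    c,s=np.cos(np.radians(SQ[2])),np.sin(np.radians(SQ[2]))
    return np.array([SQ[0]+c*x-s*y,SQ[1]+s*x+c*y,z])
def best_yaw(pos,yaw):
    o=[]
    for y in(yaw,yaw+180,yaw-180):
        j=bot.solve_ik(list(pos),[180,0,y])
        if j is not None:o.append((abs(np.array(j)-bot.get_state()['joints']).max(),y))
    return min(o)[1]
def go(pos,yaw): bot.move_to(list(pos),[180,0,yaw])
def push(side):
    """side=+1: push lever to sorter +y (sticks fall right)"""
    bot.set_gripper(0.0)
    y0=-side*(0.048 if side>0 else 0.095)
    if side>0:y0=-0.045
    else:y0=0.100
    up=SW(.105,y0,.30); yaw=best_yaw(up,SQ[2]); go(up,yaw)
    bot.move_straight(list(SW(.105,y0,.200)),feed=.15); bot.wait(.2)
    f0=np.array(bot.get_state()['ft_force']); d=SW(0,1,0)-SW(0,0,0)
    y=y0; log=[]
    while abs(y-y0)<.15:
        y+=side*.006; bot.move_straight(list(SW(.105,y,.200)),feed=.06)
        f=np.array(bot.get_state()['ft_force'])-f0; log.append((round(y,3),round(float(f@d),1)))
        if -side*(f@d)>9 : break
    print('push',log)
    bot.move_straight(list(SW(.105,y-side*.02,.200)),feed=.15)
    bot.move_straight(list(SW(.105,y-side*.02,.30)),feed=.25)
def stick(xy,yaw):
    bot.set_gripper(.062); a=[xy[0],xy[1],.12]; y=best_yaw(a,yaw); go(a,y)
    bot.move_straight([xy[0],xy[1],.003],feed=.12); bot.set_gripper(0.0)
    bot.move_straight([xy[0],xy[1],.30],feed=.3)
    o=bot.get_state()['opening']; print('grip',o)
    if not .02<o<.032: return False
    u=SW(0,0,.30); y=best_yaw(u,SQ[2]); go(u,y)
    bot.move_straight(list(SW(0,0,.243)),feed=.15); bot.wait(.2); bot.set_gripper(.05); bot.wait(.3)
    bot.move_straight(list(u),feed=.25); return True
E
python3 - <<'E'
from h import *
push(+1); s=bot.get_state(); print(s['time'],s['joints'].round(0))
u=SW(0,-.25,.32); go(u,best_yaw(u,SQ[2]))
p=bot.camera('top'); save(p,'top1.png')
cv2.imwrite('pics/t1.png',cv2.convertScaleAbs(cv2.resize(p['pixels'][145:285,140:290,::-1],None,fx=4,fy=4),alpha=1.6))
for s in sticks(p): print(s)
print(bot.get_state()['time'])
E
```

```text
push [(-0.039, -0.8), (-0.033, 0.8), (-0.027, 0.3), (-0.021, 0.9), (-0.015, -0.7), (-0.009, 0.0), (-0.003, -0.1), (0.003, 0.3), (0.009, 0.4), (0.015, -0.1), (0.021, 0.3), (0.027, 0.8), (0.033, -0.2), (0.039, 1.1), (0.045, 1.1), (0.051, 0.2), (0.057, 0.0), (0.063, -0.4), (0.069, 1.3), (0.075, -0.2), (0.081, 0.5), (0.087, 0.4), (0.093, 0.1), (0.099, -0.3), (0.105, 0.4)]
13.1083 [ 46.  18.  11.  -0. -83.  61.]
{'xy': array([ 0.72520483, -0.34313925]), 'L': 136.3955078125, 'W': 98.01649475097656, 'yaw': 79.49447631835938, 'px': array([449., 135.])}
{'xy': array([ 0.61824731, -0.23145346]), 'L': 104.77904510498047, 'W': 23.04115104675293, 'yaw': 1.161716103553772, 'px': array([402., 178.])}
{'xy': array([ 0.62843427, -0.14262431]), 'L': 58.38911437988281, 'W': 23.280250549316406, 'yaw': -15.809394836425781, 'px': array([367., 174.])}
{'xy': array([ 0.47036414, -0.24276801]), 'L': 103.63289642333984, 'W': 23.314620971679688, 'yaw': 15.693838119506836, 'px': array([408., 236.])}
{'xy': array([ 0.46452509, -0.15967203]), 'L': 54.10190200805664, 'W': 21.944660186767578, 'yaw': 19.980262756347656, 'px': array([374., 239.])}
14.4833
```

View pics/t1.png

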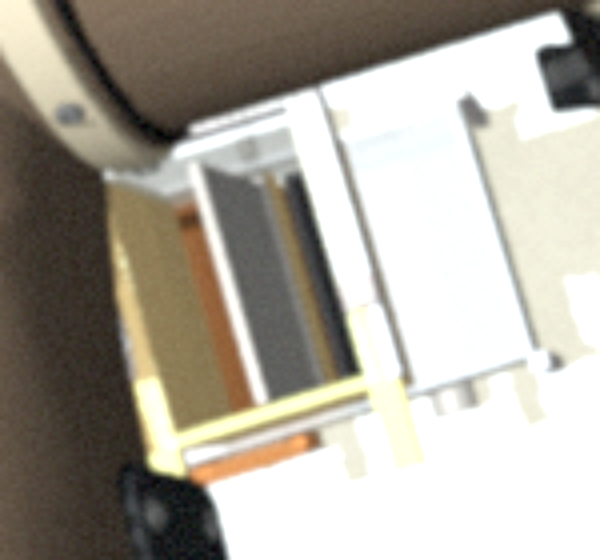

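```bash
python3 - <<'E'
from h import *
y0=-.05
up=SW(.105,y0,.30); yaw=best_yaw(up,SQ[2]); go(up,yaw)
bot.move_straight(list(SW(.105,y0,.200)),feed=.15); bot.wait(.3)
s=bot.get_state(); print(s['position'],SW(.105,y0,.2),s['tool_rot'],s['opening'],s['time'])
p=bot.camera('scene'); a=p['pixels'][100:250,310:460,::-1]
cv2.imwrite('pics/s1.png',cv2.convertScaleAbs(cv2.resize(a,None,fx=4,fy=4,interpolation=2),alpha=1.3))
for a in(-.45,0,.45): print(a,(np.array(proj(p,SW(.105,-.13*np.sin(a),.1+.13*np.cos(a))))-[310,100])*4)
print((np.array(proj(p,s['position']))-[310,100])*4)
E
```

```text
[0.62875205 0.20757615 0.20070523] [0.62853299 0.20738679 0.2       ] [-1.79982059e+02 -6.12994974e-02  1.73541389e+01] 6.699265065803088e-05 16.5083
-0.45 [431.10402112 178.26574019]
0 [399.73956285 202.71087881]
0.45 [359.13380813 265.495501  ]
[360.23653583 282.16767168]
```

View pics/s1.png

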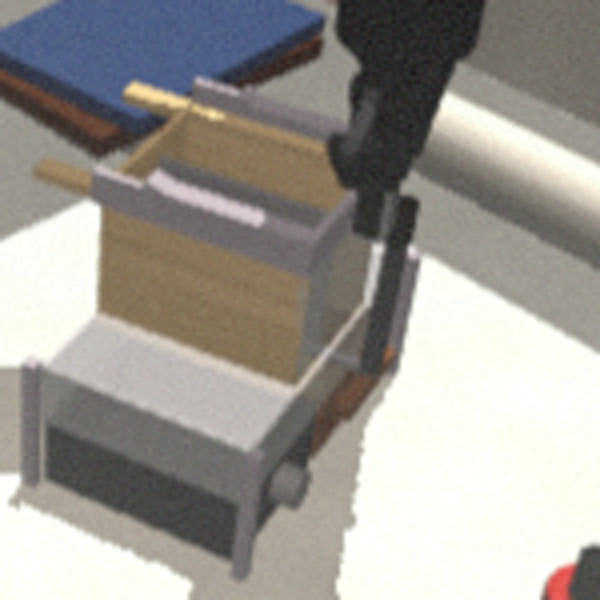

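```bash
python3 - <<'E'
from h import *
p=bot.camera('scene')
for z in(.2,.21,.22,.23): print(z,plane(p,310+367/4,100+235/4,z))
s=bot.get_state(); w=bot.camera('wrist'); save(w,'w1.png'); print({k:v for k,v in w.items() if k!='pixels'})
T=np.array(w['tool_from_camera']); R=Rm(s['tool_rot'])
def pw(P):
    c=np.linalg.inv(T)@np.r_[R.T@(np.array(P)-s['position']),1]; return [w['cx']+w['fx']*c[0]/-c[2],w['cy']-w['fy']*c[1]/-c[2]]
for a in(-.45,-.06,.45): print(a,pw(SW(.105,-.13*np.sin(a),.1+.13*np.cos(a))))
print('tcp',pw(s['position']),'hop',pw(SW(.073,-.07,.232)),pw(SW(.073,.07,.232)))
for q in('lever_tip','sorter'):
    for f in bot.find_in(w,q): print(q,f['score'],s['position']+R@(T@np.r_[f['position'],1])[:3])
E
```

```text
0.2 [0.59782996 0.24960152 0.2       ]
0.21 [0.60643993 0.23749322 0.21      ]
0.22 [0.6150499  0.22538493 0.22      ]
0.23 [0.62365988 0.21327664 0.23      ]
{'fx': 282.27364001090814, 'fy': 282.27364001090814, 'cx': 320.01997920273624, 'cy': 195.8877024661677, 'tool_from_camera': array([[-5.61534409e-05,  9.63437002e-01,  2.67934955e-01,
         6.89474001e-02],
       [ 9.99999998e-01,  5.47834745e-05,  1.25889301e-05,
         1.20973441e-03],
       [-2.54976668e-06,  2.67934955e-01, -9.63437003e-01,
        -1.79346463e-01],
       [ 0.00000000e+00,  0.00000000e+00,  0.00000000e+00,
         1.00000000e+00]]), 'shot': 10}
-0.45 [np.float64(146.58833614556568), np.float64(232.8523053578176)]
-0.06 [np.float64(217.98971027199826), np.float64(241.5264091263413)]
0.45 [np.float64(328.7864265206524), np.float64(232.87303717466358)]
tcp [np.float64(318.2396383560244), np.float64(223.00391912859146)] hop [np.float64(351.50788701539113), np.float64(292.2064006263404)] [np.float64(118.18038335061706), np.float64(292.1724994153126)]
lever_tip 0.88 [0.61877779 0.26164278 0.21245505]
sorter 0.16 [ 0.62505468 -0.22437296  0.01941144]
```

View pics/w1.png

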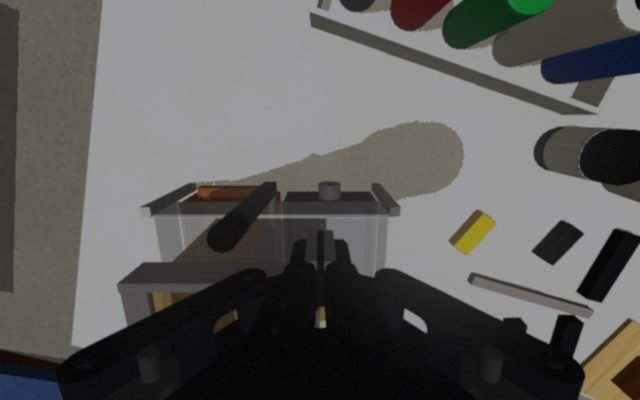

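```bash
python3 - <<'E'
from h import *
bot.move_straight(list(SW(.105,-.05,.30)),feed=.3)
go([.45,-.05,.06],best_yaw([.45,-.05,.06],0)); bot.wait(.2)
f0=bot.get_state()['ft_force'][2]; z=.05
while z>-.05:
    z-=.005; bot.move_straight([.45,-.05,z],feed=.06); f=bot.get_state()['ft_force'][2]-f0
    if abs(f)>5: break
s=bot.get_state(); print(z,f,s['position'],s['opening'],s['time'])
p=bot.camera('scene'); u,v=map(int,proj(p,s['position'])); print(u,v)
save(p,'s2full.png'); cv2.imwrite('pics/s2.png',cv2.convertScaleAbs(cv2.resize(p['pixels'][v-60:v+30,u-60:u+60,::-1],None,fx=5,fy=5,interpolation=2),alpha=1.3))
bot.move_straight([.45,-.05,.10],feed=.3)
E
```

```text
-0.039999999999999994 54.121392979673765 [ 0.45057067 -0.0499752  -0.03698848] -7.903460830281908e-05 23.5583
276 245
```

View pics/s2.png

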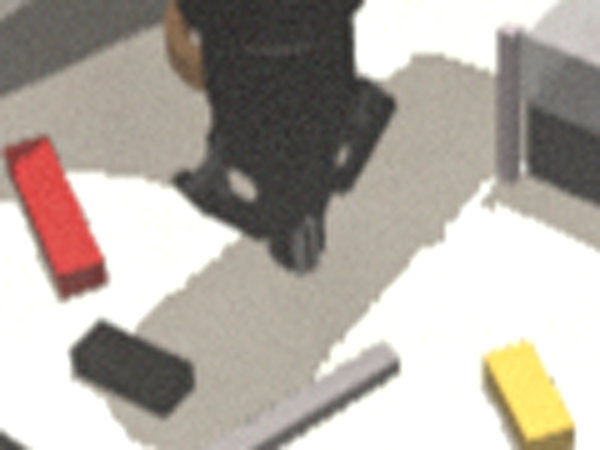

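The finger tips touch the table at reported z ≈ −0.037, so the real tips sit about 36 mm behind the stated TCP. The first push passed over the knob for that reason. I'm adding that offset to every commanded z.

```bash
python3 - <<'E'
s=open('h.py').read()
i=s.index('def go('); s=s[:i]+'''OFF=.036
def go(pos,yaw): bot.move_to([pos[0],pos[1],pos[2]-OFF],[180,0,yaw])
def ln(pos,feed): bot.move_straight([pos[0],pos[1],pos[2]-OFF],feed=feed)
def push(side):
    """side=+1: push lever to sorter +y (sticks fall right)"""
    bot.set_gripper(0.0); X=.105; Z=.197
    y0=-.045 if side>0 else .100
    up=SW(X,y0,.30); go(up,best_yaw(up,SQ[2])); ln(SW(X,y0,Z),.2); bot.wait(.2)
    f0=np.array(bot.get_state()['ft_force']); d=SW(0,1,0)-SW(0,0,0)
    y=side*.010; ln(SW(X,y,Z),.08); log=[]
    while side*y<.055:
        y+=side*.002; ln(SW(X,y,Z),.04)
        f=(np.array(bot.get_state()['ft_force'])-f0)@d; log.append((round(y,3),round(float(f),1)))
        if abs(f)>9: break
    print('push',log)
    ln(SW(X,y-side*.02,Z),.15); ln(SW(X,y-side*.02,.30),.3)
def stick(xy,yaw):
    bot.set_gripper(.062); a=[xy[0],xy[1],.12]; go(a,best_yaw(a,yaw))
    ln([xy[0],xy[1],.003],.12); bot.set_gripper(0.0); ln([xy[0],xy[1],.30],.3)
    o=bot.get_state()['opening']; print('grip',o)
    if not .02<o<.032: return False
    u=SW(0,0,.30); go(u,best_yaw(u,SQ[2]))
    ln(SW(0,0,.243),.15); bot.wait(.2); bot.set_gripper(.05); bot.wait(.3); ln(u,.25); return True
def look(name=None):
    p=bot.camera('top')
    if name: cv2.imwrite('pics/'+name,cv2.convertScaleAbs(cv2.resize(p['pixels'][145:285,140:290,::-1],None,fx=4,fy=4),alpha=1.6))
    return p
'''
open('h.py','w').write(s)
E
python3 - <<'E'
from h import *
p=bot.camera('scene'); print(plane(p,276,238.6,0))
push(+1); bot.set_gripper(.062)
go([.464,-.16,.15],best_yaw([.464,-.16,.15],20)); look('t2.png'); print(bot.get_state()['time'])
E
```

```text
[ 4.57615524e-01 -5.35129527e-02 -1.11022302e-16]
push [(0.012, 0.8), (0.014, -0.5), (0.016, -1.2), (0.018, -1.5), (0.02, -0.5), (0.022, 0.3), (0.024, -0.7), (0.026, 0.3), (0.028, -0.3), (0.03, -2.6), (0.032, -7.3), (0.034, -13.5)]
33.7167
```

View pics/t2.png

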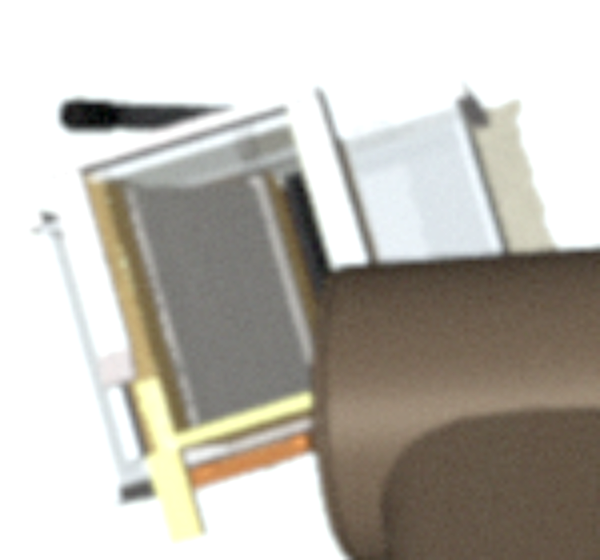

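The lever is at the left stop (knob at crop (72,113), model (71,113)). Now the stumps.

```bash
cat >> h.py <<'E'
def cand(kind):
    lo,hi=(90,120) if kind=='whole' else (45,70)
    return [s for s in sticks(look()) if lo<s['L']<hi and 18<s['W']<32 and .33<s['xy'][0]<.70]
E
python3 - <<'E'
from h import *
print(stick([.4645,-.1597],19.5)); print(bot.get_state()['time'])
p=look('t3.png')
for s in sticks(p): print(s)
E
```

```text
grip 0.02477419140426477
True
40.0917
{'xy': array([ 0.76007861, -0.08309914]), 'L': 81.57381439208984, 'W': 63.45619583129883, 'yaw': 14.721979141235352, 'px': array([342., 124.])}
{'xy': array([ 0.72952881, -0.17745229]), 'L': 51.29021072387695, 'W': 22.155412673950195, 'yaw': 62.80476760864258, 'px': array([380., 134.])}
{'xy': array([ 0.6183877 , -0.23205255]), 'L': 105.14714050292969, 'W': 26.14327621459961, 'yaw': 1.4982962608337402, 'px': array([402., 178.])}
{'xy': array([ 0.62841522, -0.14279553]), 'L': 58.388694763183594, 'W': 23.55214500427246, 'yaw': -15.492073059082031, 'px': array([367., 174.])}
{'xy': array([ 0.47031619, -0.24308868]), 'L': 105.3436279296875, 'W': 25.688892364501953, 'yaw': 15.929594993591309, 'px': array([408., 236.])}
```

View pics/t3.png

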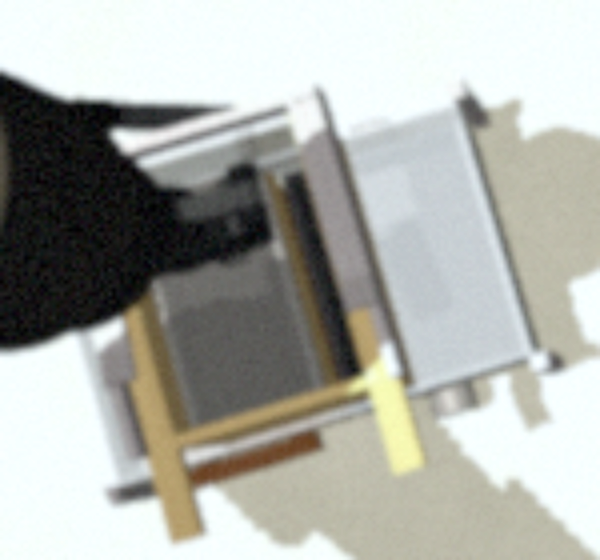

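Gripped and dropped, and a dark patch now shows through the housing over the tin at (430,260). I'll do the second stump, flip the lever, then the first whole.

```bash
python3 - <<'E'
from h import *
c=cand('stump'); print(c)
if len(c)==1 and stick(c[0]['xy'],c[0]['yaw']):
    print('left',cand('stump'))
    push(-1); w=cand('whole'); print(w)
    go([.60,-.10,.30],best_yaw([.60,-.10,.30],0)); look('t4.png')
print(bot.get_state()['time'])
E
```

```text
[{'xy': array([ 0.62842395, -0.1428269 ]), 'L': 58.38761901855469, 'W': 23.337522506713867, 'yaw': -15.306617736816406, 'px': array([367., 174.])}]
grip 0.02461235314826145
left []
push [(-0.012, 1.1), (-0.014, 2.1), (-0.016, 0.5), (-0.018, 0.7), (-0.02, 0.8), (-0.022, 1.3), (-0.024, 0.9), (-0.026, 1.2), (-0.028, 1.0), (-0.03, 6.6), (-0.032, 13.5)]
[{'xy': array([ 0.61837463, -0.2316846 ]), 'L': 105.22688293457031, 'W': 25.577852249145508, 'yaw': 1.7566359043121338, 'px': array([402., 178.])}, {'xy': array([ 0.47010706, -0.24304779]), 'L': 105.69943237304688, 'W': 25.154937744140625, 'yaw': 15.697317123413086, 'px': array([408., 236.])}]
56.4583
```

View pics/t4.png

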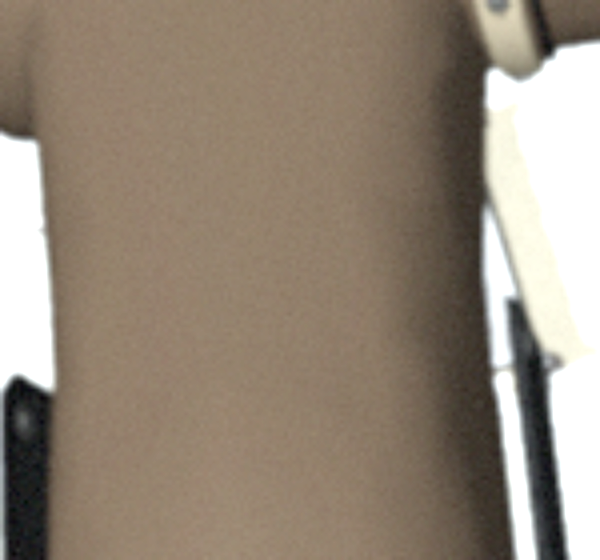

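```bash
python3 - <<'E'
from h import *
w=[s for s in cand('whole')]; print([ (s['xy'],s['yaw']) for s in w])
a=[.4701,-.2430]
bot.set_gripper(.062); go([*a,.12],best_yaw([*a,.12],15.7)); p=look('t5.png')
for A in(-.45,0,.45):
    u,v=np.round(proj(p,SW(.105,-.13*np.sin(A),.1+.13*np.cos(A)))).astype(int); print(A,p['pixels'][v-1:v+2,u-1:u+2].mean())
if stick(a,15.7): print('left',[(s['xy'],s['yaw']) for s in cand('whole')])
print(bot.get_state()['time'])
E
```

```text
[(array([ 0.47054837, -0.24271039]), 15.813837051391602)]
-0.45 176.40740740740742
0 176.11111111111111
0.45 23.0
grip 0.024457064919421324
left [(array([ 0.61838141, -0.23181168]), 1.4982962608337402)]
64.9
```

View pics/t5.png

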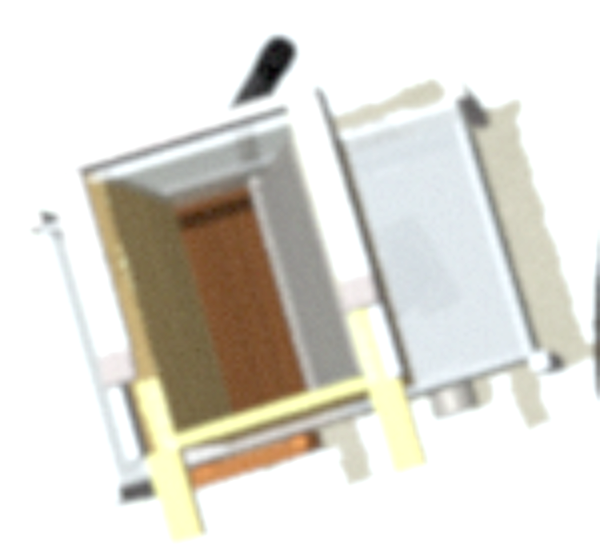

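Right stop confirmed, and the wooden tray floor is visible. I'll drop the last whole, then take a wrist view of the groove mouth and measure the cover pose.

```bash
cat >> h.py <<'E'
def wproj(w,s,P):
    T=np.array(w['tool_from_camera']); R=Rm(s['tool_rot'])
    c=np.linalg.inv(T)@np.r_[R.T@(np.array(P)-s['position']),1]; return np.array([w['cx']+w['fx']*c[0]/-c[2],w['cy']-w['fy']*c[1]/-c[2]])
E
python3 - <<'E'
from h import *
import pickle
c=cand('whole'); print(c)
ok=stick(c[0]['xy'],c[0]['yaw']); print(ok)
p=look()
print('left',[(s['xy'],s['L'],s['W']) for s in sticks(p)])
im=p['pixels'].astype(int); m=((im[:,:,0]-im[:,:,2]>25)&(im[:,:,1]-im[:,:,2]>12)).astype(np.uint8)
m=cv2.morphologyEx(m,cv2.MORPH_CLOSE,np.ones((9,9)))
n,l,s,cc=cv2.connectedComponentsWithStats(m)
for i in range(1,n):
    if s[i,4]>1000:
        uv=np.argwhere(l==i)[:,::-1]; w=np.array([plane(p,u,v,.008)[:2] for u,v in uv]); print(cc[i],s[i,4],cv2.minAreaRect((w*1000).astype(np.float32)))
u=SW(.05,0,.34); bot.move_to(list(SW(.05,0,.30)),[180,0,197.35]); bot.wait(.3)
st=bot.get_state(); w=bot.camera('wrist'); pickle.dump((st,w),open('w2.pkl','wb'))
for P in [(-120,66,215),(-120,50,215),(-120,-50,215),(-120,-66,215),(-20,54,232),(-20,-54,232),(-74,64,231),(-74,-64,231)]: print(P,wproj(w,st,SW(*np.array(P)/1000)).round(1))
cv2.imwrite('pics/w2.png',cv2.convertScaleAbs(w['pixels'][:,:,::-1],alpha=1.3)); print(st['time'],st['joints'].round())
E
```

```text
[{'xy': array([ 0.61838464, -0.23197272]), 'L': 105.18548583984375, 'W': 26.185361862182617, 'yaw': 1.6216330528259277, 'px': array([402., 178.])}]
grip 0.024495246649009816
True
left [(array([ 0.75772162, -0.07687451]), 75.74819946289062, 69.04444885253906), (array([ 0.72952698, -0.17745132]), 51.29021072387695, 22.159570693969727), (array([ 0.64942981, -0.4805451 ]), 95.9706802368164, 5.15261697769165)]
[542.40618176  81.62556694] 5953 ((868.5205688476562, -611.864501953125), (213.35826110839844, 252.3768768310547), 60.2597541809082)
[628.68770654 165.63251818] 3026 ((642.8052978515625, -813.0838623046875), (62.88294982910156, 369.1767883300781), 85.79680633544922)
[199.74695959 240.75166732] 2549 ((463.3390808105469, 263.109619140625), (161.5946044921875, 165.81802368164062), 16.4451847076416)
[457.27566403 239.51651113] 2786 ((462.5838928222656, -370.1983642578125), (122.82294464111328, 144.0680694580078), 76.77638244628906)
(-120, 66, 215) [403.7 -16.1]
(-120, 50, 215) [383.8 -16.1]
(-120, -50, 215) [259.3 -16.1]
(-120, -66, 215) [239.3 -16.1]
(-20, 54, 232) [385.6 113.4]
(-20, -54, 232) [257.3 113.4]
(-74, 64, 231) [402.3  42.5]
(-74, -64, 231) [240.8  42.4]
76.175 [  41.   12.    2.   -0.  -80. -114.]
```

View pics/w2.png

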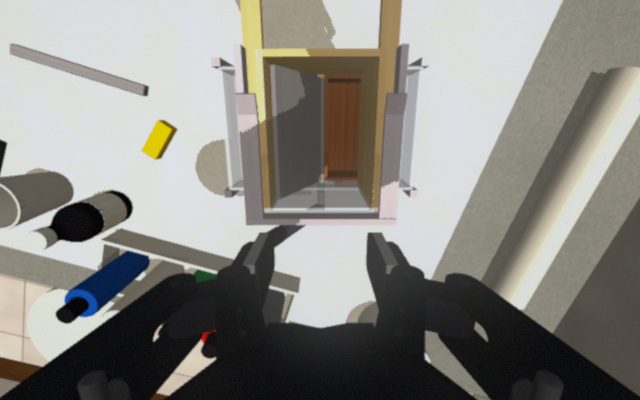

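All four sticks are in. In the wrist view the hopper's centreline is at column 321.5 front and rear, which matches the model exactly, so the lateral and yaw fit is good. The cover is at (0.463, −0.370) with yaw −13.2° and measures 144x123 mm, as expected.

```bash
python3 - <<'E'
from h import *
c=[.4626,-.3702]; h=.018; xs=-.112
print(bot.solve_ik(list(SW(xs,0,.3+h-OFF)),[180,0,SQ[2]]))
go([*c,.30],best_yaw([*c,.30],-13.2)); bot.set_gripper(.05); ln([*c,.12],.3); ln([*c,h],.12)
bot.set_gripper(0); print('grip',bot.get_state()['opening'])
ln([*c,.30+h],.25); print('grip',bot.get_state()['opening'])
u=SW(xs,0,.30+h); go(u,best_yaw(u,SQ[2])); ln(SW(xs,0,.240+h),.15); bot.wait(.3)
f0=np.array(bot.get_state()['ft_force']); z=.240; log=[]
while z>.213:
    z-=.0015; ln(SW(xs,0,z+h),.03); f=np.array(bot.get_state()['ft_force'])-f0; log.append((round(z,4),*f.round(1)))
    if f[2]>4: break
print(log[-8:]); s=bot.get_state(); print(s['position'],s['opening'],s['time'])
w=bot.camera('wrist'); save(w,'w3.png')
E
```

```text
[ 5.03937187e+01 -4.32251157e+00 -1.76146062e+01  2.54444375e-14
 -7.67079054e+01  5.69562813e+01]
grip 0.01277062072510631
grip 0.012988009688794825
[(0.225, np.float64(0.8), np.float64(0.2), np.float64(-0.1)), (0.2235, np.float64(0.2), np.float64(0.7), np.float64(0.2)), (0.222, np.float64(0.2), np.float64(0.0), np.float64(1.1)), (0.2205, np.float64(0.3), np.float64(0.3), np.float64(0.2)), (0.219, np.float64(-0.6), np.float64(0.4), np.float64(0.5)), (0.2175, np.float64(0.2), np.float64(-0.4), np.float64(-0.5)), (0.216, np.float64(-0.3), np.float64(0.3), np.float64(-0.1)), (0.2145, np.float64(-5.6), np.float64(-1.0), np.float64(11.9))]
[0.40665435 0.1904661  0.19779092] 0.01327714771688669 89.2917
```

Landed at z ≈ 0.215, between the guides. Sliding home.

```bash
python3 - <<'E'
from h import *
h=.018; z=.2155; x=-.112
ln(SW(x,0,z+h),.05); bot.wait(.2); f0=np.array(bot.get_state()['ft_force']); d=SW(1,0,0)-SW(0,0,0); log=[]
while x<.012:
    x+=.004 if x<-.014 else .0015
    ln(SW(x,0,z+h),.05); f=np.array(bot.get_state()['ft_force'])-f0; log.append((round(x,4),round(float(f@d),1),*f.round(1)))
    if f@d<-14: break
print([tuple(map(float,l)) for l in log]); s=bot.get_state(); print(s['position'],s['opening'],s['time'])
E
```

```text
[(-0.108, 1.9, 1.9, 0.2, -1.7), (-0.104, 2.5, 2.8, -0.6, -1.1), (-0.1, 3.4, 3.7, -0.4, -1.2), (-0.096, 1.9, 2.0, 0.2, -0.5), (-0.092, 2.4, 2.6, -0.2, -1.1), (-0.088, 2.4, 2.6, -0.1, -0.8), (-0.084, 2.8, 2.8, 0.3, -1.4), (-0.08, 2.5, 2.8, -0.4, -0.3), (-0.076, 1.7, 1.7, 0.1, -0.4), (-0.072, 2.7, 2.8, -0.2, -1.9), (-0.068, 1.5, 1.9, -1.0, -0.7), (-0.064, 2.6, 3.1, -0.9, -1.0), (-0.06, 1.6, 1.8, -0.5, -1.0), (-0.056, 1.4, 1.6, -0.6, -0.5), (-0.052, 2.8, 2.8, 0.3, -0.5), (-0.048, 1.8, 2.4, -1.9, -0.4), (-0.044, 1.7, 1.8, -0.1, -0.8), (-0.04, 2.0, 2.1, 0.1, -0.9), (-0.036, 2.6, 3.0, -0.9, -0.3), (-0.032, 2.3, 2.4, -0.0, -0.8), (-0.028, 1.5, 1.6, 0.1, -1.2), (-0.024, 1.6, 2.2, -1.7, -0.5), (-0.02, 1.8, 2.2, -0.8, -1.9), (-0.016, 2.5, 2.8, -0.7, -0.2), (-0.012, 0.7, 1.0, -0.9, -0.9), (-0.0105, -0.0, 0.2, -0.6, 0.1), (-0.009, 0.3, 0.6, -0.8, -0.2), (-0.0075, -0.3, 0.0, -0.9, 0.3), (-0.006, 0.9, 1.0, -0.1, 0.5), (-0.0045, 1.0, 1.2, -0.5, 0.5), (-0.003, 0.4, 0.2, 0.6, 0.5), (-0.0015, 0.9, 1.0, -0.2, 1.1), (0.0, -1.3, -1.1, -0.8, 0.9), (0.0015, -8.4, -8.2, -1.8, 6.0), (0.003, -15.7, -15.8, -1.9, 10.2)]
[0.51305588 0.22329677 0.19784583] 0.012686985364530239 98.5417
```

The stop was felt at x ≈ 0, so the cover is home. Letting go, retreating and checking.

```bash
python3 - <<'E'
from h import *
ln(SW(.0015,0,.2335),.05)
bot.set_gripper(.05); bot.wait(.2); ln(SW(0,0,.36),.15)
go([.45,-.25,.35],best_yaw([.45,-.25,.35],0)); p=look('t6.png'); print(bot.get_state()['time'],[(s['xy'],s['L'],s['W']) for s in sticks(p)])
for q in('whole1','stump1'):
    for f in bot.find_in(p,q):
        w=world(p,f['position']); u,v=np.round(proj(p,w)).astype(int); print(q,round(f['score'],2),w.round(3),(u,v),p['pixels'][v,u])
for P in [(73,62,.223),(-73,62,.223),(-73,-62,.223)]: print((np.array(proj(p,SW(P[0]/1e3,P[1]/1e3,P[2])))-[140,145])*4+1.5)
E
```

```text
102.2167 [(array([ 0.76233099, -0.08252663]), 57.110843658447266, 57.00175094604492)]
[ 72.48813872 173.94763229]
[150.50054422 451.51475006]
[389.8834144  376.54058095]
```

View pics/t6.png

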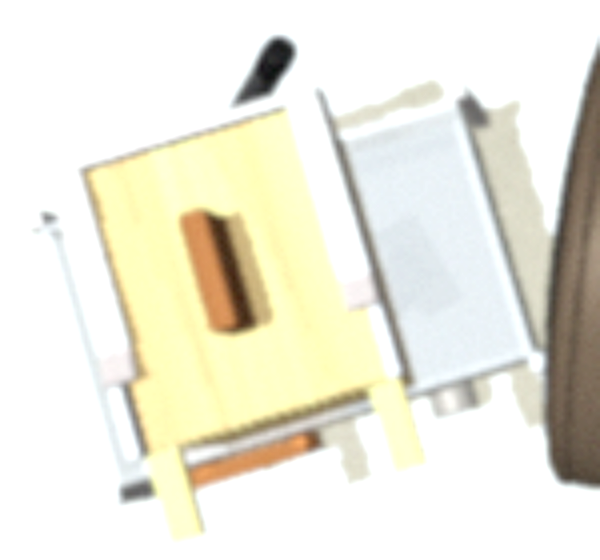

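The cover is home: its front edge runs from (150,450) to (390,377), as predicted. The lever stayed put and no black sticks are left on the table. Handing in.

```bash
python3 -c "
from cell import bot
print(bot.finish_job())"
```

```text
the job is handed in; nothing more can be done
None
```

I put the two stumps through for the steel tin and the two full sticks for the wooden tray, slid the cover fully home, let go and handed the job in at about 102 s of the 210 s; I saw the lever at the right stop for each kind, but not the sticks lying in the trays.

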